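# Close a meter body for its leak test

### The arm

A 7-joint arm with a two-finger parallel gripper is mounted at the origin on the work surface; the furniture and walls round the work are solid. World frame = base frame: x ahead of the robot, y to its left, z up, the work surface at z = 0. Lengths are in m, angles in rad, forces in N, time in s.
With the tool pointing down it reaches from about 0.425 to 1.025 m from the base axis. Payload 3.6 kg.
Tool frame: the origin (TCP) lies between the finger pads; the fingertips stand 8 mm ahead of it and the grasp point (between the pads) lies 11 mm behind it; z points along the fingers, y is the line along which they close (so a half turn about z gives the same grasp; the last joint's range is limited). The gripper opens to 85 mm and grips with 20 to 120 N. Pads are 22 mm wide; open, the fingers measure 114 mm over their backs; the gripper's body (76 mm by 85 mm) begins 54 mm behind the grasp point. The pads swing forward as they close: fully open they stand 13 mm farther back than shut.
Start: joints at [-1.345, 0.591, 0.048, 1.609, -0.033, 0.943, -0.034], TCP at [0.227, 0.688, 0.239] pointing down, gripper open.
Joint ranges: [-2.69, 2.69], [-0.47, 2.24], [-1.27, 1.36], [0.19, 2.51], [-1.53, 4.68], [0.08, 2.07], [-3.09, 3.09]. Speed limits (rad/s): [2.57, 2.57, 3.14, 3.14, 3.14, 3.14, 3.14].

### API

Orientations are given as [roll, pitch, yaw] about the fixed x, y, z axes, in that order (R = Rz(yaw) Ry(pitch) Rx(roll)).
In Python, from bench import r gives the robot as it stands.
- The arm moves only by the shell command python3 -m crank 'ROWS' [FORCE]. ROWS is JSON, a list of rows, each a list of 3 entries, a list of its own where there are three numbers: the turn, a rotation vector about the tool's x, y, z in degrees, then the shift along the tool's x, y, z in cm, then the opening, from 0 (shut) to 1 (fully open). In form: [[[ax, ay, az], [x, y, z], jaw], ...]. A call has 1 to 8 rows; each row is the pose to reach, as a shift and turn from the pose commanded when the call began, along the tool's axes at that moment; what a row does not reach only later rows make up. A row lasts 1/8 s, in which the tool goes at most 62.5 mm and 10.7 degrees, less where a joint would pass 70% of its speed; a pose out of reach is approached as far as the arm can. A call with a gripper value outside its range is refused whole. The fingers move at their own pace and stop on an object; FORCE is the grip in N (left out, the last holds). Time passes only in rows, so rows that repeat a pose let the fingers close. It gives the time, the measured TCP pose, the force, the opening and the grip force at its end, in the units of the state.
- r.observe(): the state, without advancing time (a new reading comes with each control period).
- r.camera(name): name is "scene" or "side" or "wrist"; returns a dict with "pixels" (420x560x3 uint8, red, green, blue), "range_z" (420x560 float32, m along the optical axis (not along the pixel's ray), 0 where there is no reading), "fx", "fy", "cx", "cy" (pixels), "rvec" (rotation vector, rad) and "tvec" (3), from world to camera coordinates, as OpenCV has them; the wrist camera has in their place "tool_from_camera" (4x4, takes a point from camera to tool coordinates, whose origin is the TCP and whose axes are the flange's). Camera axes: x right, y down, z forward; pixel columns grow to the right and rows downward; lengths in m; the calibration is good to about 2 mm. A picture is of the moment at which its call begins: read the wrist's pose just before it.
- r.finish_job(): hands the job in; it is judged then, once.
The state is a dict: "clock": time; "joint_positions": joint angles; "qd": joint speeds; "effort": joint torques, N m; "position": TCP position; "orientation": TCP orientation; "ft_force": force on the tool from outside, world axes, zero at the start; "wrist_torque": the same for the moment, N m; "grip_width": finger opening in m; "gripper_force": force on a finger pad.
Only numpy, scipy, OpenCV 4.12 (cv2) and the standard library are available. Lean on these libraries where they do the work, as an engineer would, in place of code of your own. Each camera call takes 0.05 s, during which the arm holds its last target. There are 200 camera calls.

### The job

Set up the leak-test fixture: pull its index plunger up out of the parking hole, swing the arm round until its collar stands over the open meter body and let the plunger drop fully home in the hole there. Then take the large test cap by its bar, put it down into the collar with its two pins in the slots, press it down against its spring, turn it clockwise a quarter turn and let it rise so that it is locked in its seat. Leave the small cap, the register and the union nut on the mat where they are.

Things in the scene. Friction and masses are not known exactly. Their poses are not given: they have to be found in the camera images.
- fixture: Fixed leak-test fixture: steel base plate 290 x 250 x 12 mm; a stripped water-meter body with a flat seal ring on its rim is strapped on it; beside it a round column carries a sector-shaped index plate (radius 88 mm, 12 mm thick, upper face 118 mm above the bench) and the swing arm. Origin on the bench; the meter's axis is 75 mm along its -x, the pivot's 65 mm along its +x, both at y = 0.
- pivot (a point): On the vertical pivot axis of the swing arm, at the index plate's upper face, 118 mm above the bench. Its +x axis points from the meter to the pivot; the meter's axis is 140 mm from it along -x.
- throat (a point): Centre of the upper face of the black-faced seal ring (72 mm outside, 36 mm hole) on the rim of the open meter body (90 mm outside), 107 mm above the bench. The ports run along its +y and -y. The collar must come over this point.
- swing_arm (a joint): Angle of the swing arm, rad, growing counter-clockwise seen from above: 0 parked (the start), 1.309 (75 deg) collar over the meter. The index plate has three holes with brass bushes, 70 mm from the pivot, at 0, 0.654 (half way, not used here) and 1.309; a hole takes the pin within about 0.02 rad. Stops at -0.06 and 1.42. It turns stiffly (0.12 N m) and stays where it is left.
- plunger (a joint): Lift of the index plunger, m: 0 = pin fully home in a hole, 0.018 = end of travel. The pin leaves the hole at about 0.012, and reads about 0.012 when it rests on the plate between holes. A spring draws it down with 6 N at 0 and 11 N at 0.018.
- knob (a point): Middle of the plunger's black round knob: 29 mm diameter, straight sides from 11 mm below to 7 mm above; a 23 mm housing ends 21 mm below it. 179 mm above the bench when home. Knob and pin are one piece that slides up and down in the arm, 70 mm from the pivot, so the knob also drags the arm round. Its +x axis points from the pivot out along the arm.
- eye (a point): Centre of the upper face of the round bayonet collar at the arm's end: 152 mm above the bench, 140 mm from the pivot; bore 70 mm, outside 100 mm, height 32 mm. +x points from the pivot out along the arm, z up. Two slots 12 mm wide are open at the top at its +y and -y; each leads down and then clockwise (seen from above) below a 10 mm thick edge to a pocket.
- test_cap: Large bayonet test cap, loose, upright on a 3 mm mat. Origin at the centre of its underside, z up, x along its bar. Barrel 66 mm in diameter, knurled flange 82 mm (70 to 78 mm above the origin), 115 mm high in all, about 0.3 kg. Its spring foot, 60 mm in diameter, pushes in up to 27 mm (5 N to start, then 0.6 N per mm).
- cap_grip (a point): Where to grip the dark upright bar on the large cap, 101 mm above the cap's origin. The bar is 56 mm long along the cap's x and 18 mm wide along y; it reaches 14 mm above this point and down to the flange, 23 mm below it.
- cap_pins (a point): Large cap, on its axis at its two pins, 48 mm above its origin. Pins 8 mm thick stick out along the cap's +x and -x (in line with the bar) to 42 mm. Over the meter the foot meets the ring with this point 3 mm above the collar's top face; it must be 15 to 20 mm below that face to turn, and the pins then go clockwise 85 deg (play 7 deg) into pockets with a stop, and rise to rest 9 mm below the face.
- small_cap: Smaller cap for another meter size, loose on the same mat, not wanted: same shape, but 86 mm high with a 60 mm flange and a bar of 44 x 14 mm. Origin at the centre of its underside, x along its bar. The two caps change places from start to start.
- register: Black meter register, round, 67 mm in diameter and 48 mm high, loose on the mat. Origin at the centre of its underside.
- union_nut: Brass-coloured hexagon union nut, 41 mm across and 24 mm high, loose on the mat. Origin at the centre of its underside.
There are look-alikes about, which are no part of the job. What is shaped like the test_cap but red is not meant.

How it is judged:
On the way, in this order (a step that is already met when the one before it is completed fails the run):
1. the plunger is pulled out of the parking hole (value of joint plunger above 0.0115 m and value of joint swing_arm below 0.12 rad), for 0.05 s.
2. the arm stands over the meter and the plunger is home in that hole (value of joint plunger below 0.0025 m and value of joint swing_arm between 1.27 and 1.35 rad), for 0.2 s.
3. the large cap is pressed down into the collar, its pins below the edge (z of cap_pins in the frame of eye below -0.0125 m and horizontal distance between cap_pins and eye below 0.005 m), for 0.05 s.
At the end, for the whole second after the job is handed in: Plunger home within 2.5 mm, arm over the meter (1.309 +- 0.04 rad); large cap locked: centred within 4 mm, pins 7 to 11.5 mm below the collar's top face and within 0.25 rad of the arm's line, upright within 0.07 rad, at rest; small cap, register, nut within 30 mm of their starts (all of step 2 and horizontal distance between cap_pins and eye below 0.004 m and z of cap_pins in the frame of eye between -0.0115 and -0.007 m and angle between the x axis of cap_pins and the x axis of eye, either way round below 0.25 rad and angle between test_cap's own z axis and vertical below 0.07 rad and linear speed of test_cap below 0.02 m/s and distance of each of small_cap, register, union_nut from where it was at the start of the episode below 0.03 m); the robot touches nothing.
It fails at once if the small cap, the register or the union nut is shoved or knocked over (distance of any of small_cap, register, union_nut from where it was at the start of the episode above 0.03 m).
It also fails if it takes over 64 s, if anything falls off the work surface, if the arm or the gripper's body presses on something with over 40 N, if the wrist force passes 120 N, or if a joint passes its speed limit or range.

## Working session

There is one attempt and no reset: what is moved stays moved. The work goes in short steps, Python scripts to look and compute and a shell command to move; the robot and the scene stay as the last step left them, time stands still between calls to the robot, and variables do not carry over. Pictures are saved under pics/ and viewed, at most 12 in all, crops included, and the job is handed in when it is done.

```bash
ls; mkdir -p pics
cat > h.py <<'E'
import numpy as np, cv2
from scipy.spatial.transform import Rotation as R
from bench import r
def pose():
    s=r.observe(); return R.from_euler('xyz',s['orientation']).as_matrix(), np.array(s['position']), s
def cam(name):
    Rt,p,s=pose(); c=r.camera(name)
    if name=='wrist':
        T=np.array(c['tool_from_camera']); M=Rt@T[:3,:3]; o=Rt@T[:3,3]+p
    else:
        M=cv2.Rodrigues(np.array(c['rvec'],float))[0].T; o=-M@np.array(c['tvec'],float).ravel()
    c['M'],c['o']=M,o
    z=c['range_z']; v,u=np.indices(z.shape)
    P=np.stack([(u-c['cx'])/c['fx']*z,(v-c['cy'])/c['fy']*z,z],-1)@M.T+o
    P[z<=0]=np.nan; c['P']=P
    return c
def save(c,fn,crop=None,scale=1):
    im=c['pixels'][...,::-1]
    if crop: u0,v0,u1,v1=crop; im=im[v0:v1,u0:u1]
    cv2.imwrite('pics/'+fn,cv2.resize(im,None,fx=scale,fy=scale,interpolation=cv2.INTER_CUBIC))
E
python3 - <<'E'
from h import *
import pickle
for n in ['scene','side','wrist']:
    c=cam(n); save(c,n+'0.png'); pickle.dump(c,open(n+'0.pkl','wb')); print(n,c['o'],c['M'][:,2],c['fx'])
print(r.observe())
E
```

```text
pics
scene [-0.27677023 -0.5399187   0.94274595] [ 0.58835251  0.44815024 -0.67305475] 476.23465476323685
side [ 0.2220537  -0.60697287  0.65746373] [ 0.2948348   0.72520274 -0.62221654] 396.22012543408573
wrist [0.14981303 0.71361005 0.37297253] [ 0.30216925 -0.10230089 -0.94774905] 296.1590856156895
{'clock': 0.15, 'joint_positions': array([-1.34550946,  0.59195851,  0.04832875,  1.6094721 , -0.03327276,
        0.94271982, -0.03375537]), 'qd': array([-0.00074408, -0.0030606 , -0.00010782, -0.00510717,  0.00118397,
       -0.00135051, -0.00223034]), 'effort': array([ 2.78099280e-03, -5.49246168e+01,  1.54929064e+00, -1.98452854e+01,
        9.49864421e-03,  5.69356620e-03,  1.19754156e-05]), 'position': array([0.22703863, 0.6878987 , 0.23838867]), 'orientation': array([-3.13984416e+00,  1.31752320e-04,  2.82283253e+00]), 'ft_force': array([ 0.44992069, -0.28740285,  0.58589483]), 'wrist_torque': array([-0.00231336,  0.04925474, -0.04171126]), 'gripper_force': 0.0, 'grip_width': 0.08517537369424716}
```

View pics/scene0.png

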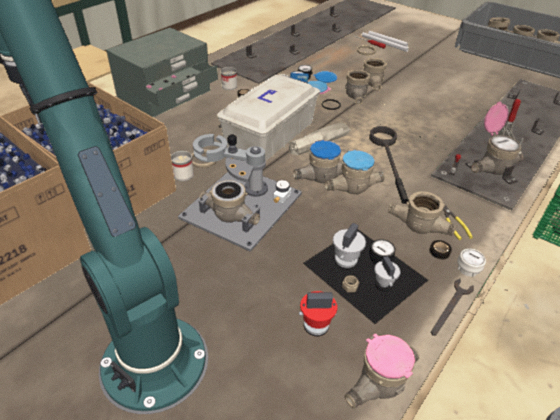

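View pics/side0.png

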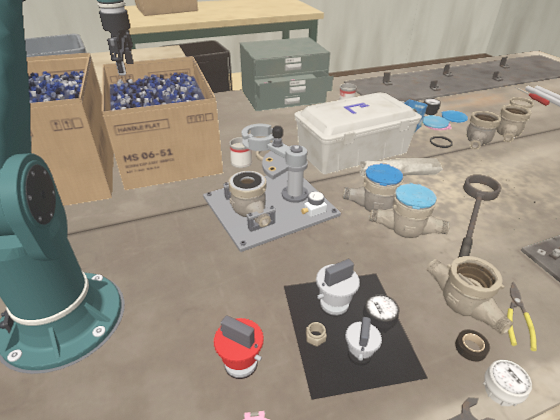

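The scene view shows the fixture at about (240,190): meter mouth (229,190), parked collar (210,147), black knob (232,141), column (256,170). The mat carries the white caps at (347,247) and (388,270), the register at (382,250) and the nut at (350,284).

Candidates for the large cap:
- White cap at scene (347,247), side (338,285).
- Smaller white cap at scene (388,270), side (363,340).
- Red cap at scene (318,312), side (240,340), which is excluded by its colour.

I choose the white cap at (347,247) and will check its size.

Run:
```python
from h import *
import pickle
S=pickle.load(open('scene0.pkl','rb'));D=pickle.load(open('side0.pkl','rb'))
np.set_printoptions(precision=4,suppress=True)
for n,c,pts in [('scene',S,dict(cap=(349,237),small=(389,266),reg=(383,247),nut=(350,284),red=(319,300),mat=(330,270),knob=(232,141),ring=(228,186),col=(256,150),plate=(270,215),collar=(208,137))),
                ('side',D,dict(cap=(340,271),small=(364,325),reg=(381,305),nut=(316,330),red=(238,330),mat=(310,370),knob=(278,132),ring=(248,181),col=(296,152),plate=(260,232),collar=(246,130)))]:
    for k,(u,v) in pts.items(): print(n,k,c['P'][v,u])
# flange/bars: all points above mat near the caps
A=np.concatenate([S['P'].reshape(-1,3),D['P'].reshape(-1,3)]);C=np.concatenate([S['pixels'].reshape(-1,3),D['pixels'].reshape(-1,3)]).astype(int)
np.savez('pts.npz',A=A,C=C)
for nm,(u,v) in dict(cap=(349,237),small=(389,266)).items():
    p=S['P'][v,u]; m=np.hypot(*(A[:,:2]-p[:2]).T)<.06
    a=A[m]; h=np.histogram(a[:,2],bins=np.arange(0,.14,.005)); print(nm,h[0])
    zt=np.percentile(a[:,2],99.5); t=a[a[:,2]>zt-.006]; 
    print(' top z',zt,cv2.minAreaRect((t[:,:2]*1000).astype(np.float32)))
save(S,'capcrop.png',(280,180,460,330),4)
save(D,'fixcrop.png',(190,110,350,230),5)
```

```text
scene cap [ 0.4927 -0.1767  0.1179]
scene small [ 0.4985 -0.2904  0.0877]
scene reg [ 0.5825 -0.2348  0.049 ]
scene nut [ 0.4572 -0.2186  0.0035]
scene red [ 0.2923 -0.2268  0.1106]
scene mat [ 0.463  -0.1536  0.0045]
scene knob [0.5515 0.2624 0.1792]
scene ring [0.4619 0.1998 0.1021]
scene col [0.5844 0.2007 0.1585]
scene plate [0.5201 0.0944 0.0133]
scene collar [0.5508 0.3603 0.1517]
side cap [ 0.512  -0.1744  0.1136]
side small [ 0.5043 -0.2809  0.0903]
side reg [ 0.5771 -0.231   0.0516]
side nut [ 0.4532 -0.2106  0.0082]
side red [ 0.2987 -0.231   0.1148]
side mat [ 0.4103 -0.2779  0.0017]
side knob [0.5529 0.2585 0.1832]
side ring [0.4543 0.2162 0.0814]
side col [0.5766 0.1931 0.155 ]
side plate [0.4425 0.0907 0.0131]
side collar [0.4953 0.3547 0.153 ]
cap [1935  367  122  273   42   56    3   27   85   80  110   91   55    5
   24  253  862   81   61   62   71   70   84  295   23    0    0    0]
 top z 0.11986118454347575 ((516.6722412109375, -165.71151733398438), (57.88575744628906, 20.029075622558594), 6.143998146057129)
small [2931  422  169    2    0    2   29   69   92   18    6   66  785  119
   39   42   46  215   50    0    0    0    0    0    0    0    0    0]
 top z 0.0903667999188063 ((507.14532470703125, -285.36785888671875), (46.95282745361328, 17.15585708618164), 54.314693450927734)
```

View pics/capcrop.png

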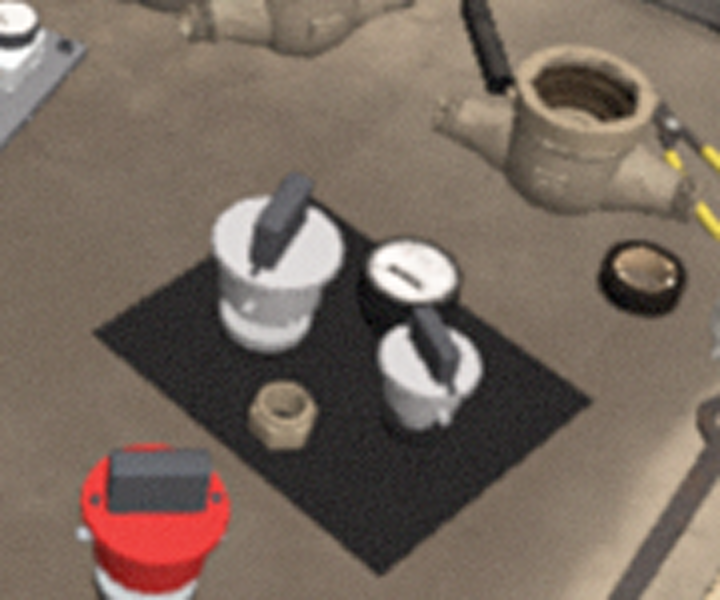

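View pics/fixcrop.png

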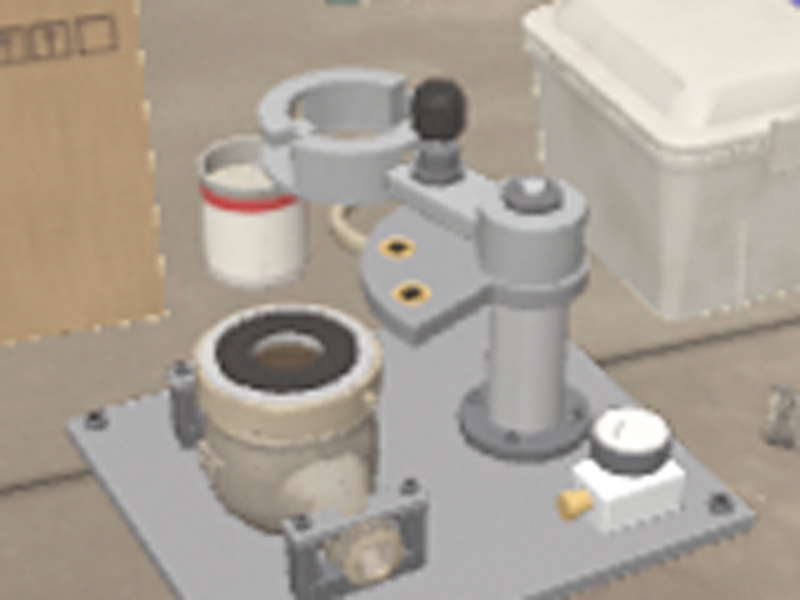

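The crop shows the white cap at scene (349,237): bar 58 x 20 mm and top at 0.119 m, so it is the large one. The other white cap's top is at 0.090 m, so it is the small one. Two bushes of the index plate are visible. Next I fit the fixture's circles.

```bash
cat >> h.py <<'E'
from scipy.optimize import least_squares
def circ(a,r0=None):
    x0=np.append(np.median(a,0),r0 or .04)
    f=lambda p: np.hypot(a[:,0]-p[0],a[:,1]-p[1])-(r0 or p[2])
    s=least_squares(f,x0,loss='soft_l1',f_scale=.001); return s.x, np.sqrt(np.median(s.fun**2))
E
python3 - <<'E'
from h import *
np.set_printoptions(precision=4,suppress=True)
import pickle
for n in ['scene','side']:
    c=pickle.load(open(n+'0.pkl','rb')); A=c['P'].reshape(-1,3); C=c['pixels'].reshape(-1,3).astype(int)
    def near(x,y,rad,z0,z1): return (np.hypot(A[:,0]-x,A[:,1]-y)<rad)&(A[:,2]>z0)&(A[:,2]<z1)
    m=near(.45,.205,.06,.100,.114)&(C.max(1)<75); a=A[m]; (cx,cy),_,_=cv2.minAreaRect((a[:,:2]*1000).astype(np.float32)); print(n,'ring',m.sum(),np.median(a[:,2]),cx,cy,cv2.minEnclosingCircle((a[:,:2]*1000).astype(np.float32)))
    m=near(.552,.262,.03,.168,.186)&(C.max(1)<80); print(' knob side',m.sum(),circ(A[m][:,:2],.0145), 'top',A[near(.552,.262,.03,.15,.21)][:,2].max())
    m=near(.53,.33,.08,.146,.158)&(C.max(1)>90); a=A[m]; print(' collar top',m.sum(),np.median(a[:,2]),cv2.minEnclosingCircle((a[:,:2]*1000).astype(np.float32)))
    m=near(.53,.33,.07,.122,.147)&(C.max(1)>90); a=A[m]; print(' collar side fit',m.sum(),circ(a[:,:2],.05))
    m=near(.58,.2,.03,.03,.10); print(' column side',m.sum(),circ(A[m][:,:2]))
    for x in (.25,.35,.45,.55,.65,.75):
        print(x,[round(float(np.nanmax(A[(abs(A[:,0]-x)<.05)&(abs(A[:,1]-y)<.05),2],initial=0)),2) for y in np.arange(-.3,.75,.1)])
E
```

```text
scene ring 215 0.10663880060040754 445.0808410644531 185.00531005859375 ((445.5069274902344, 182.6720733642578), 35.31171798706055)
 knob side 48 (array([0.5388, 0.2528, 0.0145]), np.float64(0.002455173821074176)) top 0.1935765748576691
 collar top 343 0.15149144087791377 ((541.8271484375, 322.0879211425781), 66.86906433105469)
 collar side fit 397 (array([0.5342, 0.325 , 0.05  ]), np.float64(0.006093763022057844))
 column side 224 (array([0.5847, 0.2042, 0.0201]), np.float64(0.0013163219302351986))
0.25 [0.08, 0.12, 0.01, 0.0, 0.01, 0.01, 0.0, 0.24, 0.19, 0.35, 0.49]
0.35 [0.08, 0.12, 0.01, 0.0, 0.02, 0.11, 0.06, 0.24, 0.21, 0.2, 0.2]
0.45 [0.09, 0.12, 0.08, 0.01, 0.11, 0.12, 0.16, 0.24, 0.24, 0.24, 0.24]
0.55 [0.09, 0.12, 0.09, 0.01, 0.07, 0.16, 0.19, 0.16, 0.07, 0.0, 0.0]
0.65 [0.05, 0.05, 0.01, 0.01, 0.07, 0.16, 0.14, 0.14, 0.13, 0.01, 0.13]
0.75 [0.1, 0.1, 0.11, 0.11, 0.12, 0.03, 0.16, 0.16, 0.14, 0.01, 0.13]
side ring 41 0.10758205264072884 441.5395812988281 183.15499877929688 ((442.7234191894531, 184.4114532470703), 34.72838592529297)
 knob side 53 (array([0.5445, 0.2477, 0.0145]), np.float64(0.0022608763792883162)) top 0.1958331912191651
 collar top 346 0.15209347931466788 ((540.0501098632812, 320.5523681640625), 67.54309844970703)
 collar side fit 441 (array([0.5368, 0.3234, 0.05  ]), np.float64(0.005427806053190258))
 column side 334 (array([0.5829, 0.2064, 0.0208]), np.float64(0.0007594588779171489))
0.25 [0.08, 0.12, 0.0, 0.0, 0.0, 0.0, 0.0, 0.24, 0.21, 0.43, 0.44]
0.35 [0.08, 0.12, 0.0, 0.0, 0.02, 0.11, 0.06, 0.24, 0.21, 0.21, 0.21]
0.45 [0.09, 0.12, 0.08, 0.0, 0.11, 0.12, 0.16, 0.24, 0.24, 0.24, 0.24]
0.55 [0.09, 0.12, 0.08, 0.0, 0.07, 0.17, 0.2, 0.15, 0.07, 0.0, 0.0]
0.65 [0.05, 0.05, 0.01, 0.0, 0.07, 0.15, 0.14, 0.14, 0.13, 0.0, 0.13]
0.75 [0.09, 0.09, 0.11, 0.11, 0.11, 0.04, 0.16, 0.16, 0.15, 0.0, 0.13]
```

```bash
cat >> h.py <<'E'
def to(x,y,z,yaw_deg):
    "turn about tool (deg) and shift (cm) from the present pose to tool-down pose with yaw"
    Rt,p,s=pose()
    G=R.from_euler('xyz',[180,0,yaw_deg],degrees=True).as_matrix()
    rv=R.from_matrix(Rt.T@G).as_rotvec(degrees=True); d=Rt.T@(np.array([x,y,z])-p)*100
    return rv.round(2), d.round(2)
E
python3 -m crank '[[[0,0,0],[0,0,-6],1],[[0,0,0],[0,0,-12],1],[[0,0,0],[0,0,-17],1],[[0,0,10],[-5,-3,-17],1],[[0,0,20],[-10,-6.5,-17],1],[[0,0,30],[-15,-10,-17],1],[[0,0,40],[-20,-13,-17],1],[[0,0,48],[-25,-16.5,-17],1]]' 60
python3 -c "
from h import *
print(to(.555,.27,.30,113.5))"
```

```text
clock: 1.15
position: [0.4137, 0.4519, 0.4091]
orientation: [-3.142, -0.0, 1.981]
ft_force: [1.2, 0.4, -0.2]
grip_width: 0.0853
gripper_force: 0.0
(array([-0.  , -0.  , -0.02]), array([-22.31,   5.71,  10.91]))
```

```bash
python3 -m crank '[[[0,0,0],[-5.5,1.4,0],1],[[0,0,0],[-11,2.8,2],1],[[0,0,0],[-16.5,4.2,5],1],[[0,0,0],[-22.3,5.7,9],1],[[0,0,0],[-22.3,5.7,10.9],1],[[0,0,0],[-22.3,5.7,10.9],1]]'
python3 - <<'E'
from h import *
import pickle
c=cam('wrist'); pickle.dump(c,open('w1.pkl','wb')); save(c,'w1.png'); print(c['o'],r.observe()['position'])
E
```

```text
clock: 1.9
position: [0.5538, 0.2704, 0.298]
orientation: [-3.136, 0.001, 1.982]
ft_force: [-0.3, 0.4, -0.1]
grip_width: 0.0849
gripper_force: 0.0
[0.52218077 0.34567879 0.43268217] [0.55423014 0.27226604 0.29960829]
```

View pics/w1.png

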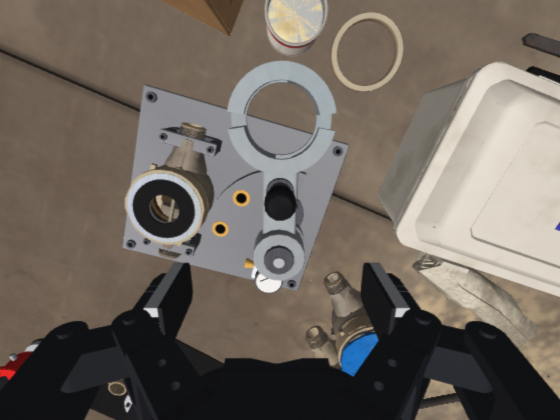

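The wrist view from above shows everything clearly: collar (282,112), knob (280,202), pivot cap (279,260), bushes (241,198) and (220,229), seal ring (166,206). I'll fit these.

```bash
cat >> h.py <<'E'
def world(c,u,v,z):
    d=np.stack([(np.asarray(u)-c['cx'])/c['fx'],(np.asarray(v)-c['cy'])/c['fy'],np.ones_like(np.asarray(u,float))],-1)@c['M'].T
    return c['o']+d*((z-c['o'][2])/d[...,2])[...,None]
def ell(c,mask,z):
    "outer contour of the biggest blob -> circle fit on plane z"
    k=max(cv2.findContours(mask.astype(np.uint8),cv2.RETR_EXTERNAL,cv2.CHAIN_APPROX_NONE)[0],key=cv2.contourArea)[:,0]
    return circ(world(c,k[:,0],k[:,1],z)[:,:2])
E
python3 - <<'E'
from h import *
import pickle
np.set_printoptions(precision=4,suppress=True)
c=pickle.load(open('w1.pkl','rb')); C=c['pixels'].astype(int); P=c['P']; v,u=np.indices(P.shape[:2])
def win(x0,y0,x1,y1): return (u>x0)&(u<x1)&(v>y0)&(v<y1)
mx=C.max(2)
print('z ring,knob,collar,head,plate',[np.round(P[b,a],4) for a,b in [(143,198),(281,204),(240,110),(268,250),(230,212)]])
m=win(120,160,215,250)&(mx<70)&(abs(P[...,2]-.107)<.008); print('ring',m.sum(),ell(c,m,.107))
m=win(255,170,310,225)&(P[...,2]>.165); print('knob top z',np.nanpercentile(P[m][:,2],[5,50,95])); t=win(255,170,310,225)&(P[...,2]>.183); print(t.sum(),ell(c,t,.190))
m=win(215,50,345,185)&(abs(P[...,2]-.152)<.006); a=P[m]; print('collar',np.median(a[:,2]))
# outer edge: convex hull side away from the arm
k=cv2.convexHull(np.argwhere(m)[:,::-1].astype(np.int32))[:,0]; k=k[k[:,1]<150]
print(circ(world(c,k[:,0],k[:,1],.152)[:,:2]))
hole=win(240,80,325,160)&~(abs(P[...,2]-.152)<.006)&(P[...,2]<.11); print('bore',ell(c,hole,.136))
for n,w in dict(b1=(228,185,254,210),b2=(207,218,233,242)).items():
    m=win(*w)&(C[...,0]-C[...,2]>60); print(n,ell(c,m,.118),np.median(P[m][:,2]))
m=win(245,225,312,290)&(P[...,2]>.15); print('head', np.nanmedian(P[m][:,2]),ell(c,m,np.nanmedian(P[m][:,2])))
E
```

```text
z ring,knob,collar,head,plate [array([0.4204, 0.1909, 0.1071]), array([0.5567, 0.2738, 0.1927]), array([0.4926, 0.3285, 0.1528]), array([0.5701, 0.2111, 0.1555]), array([0.5185, 0.2197, 0.1183])]
ring 2127 (array([0.4458, 0.1872, 0.035 ]), np.float64(0.00027023748943667825))
knob top z [0.1749 0.1905 0.1924]
798 (array([0.5568, 0.2719, 0.0138]), np.float64(0.0002576614293910238))
collar 0.15211310705509984
(array([0.5305, 0.3348, 0.0499]), np.float64(4.036362134099903e-05))
bore (array([0.5302, 0.3354, 0.0328]), np.float64(0.0002026109051210731))
b1 (array([0.5237, 0.2401, 0.0091]), np.float64(0.0001914134883287226)) 0.1188388677106591
b2 (array([0.5151, 0.1959, 0.0092]), np.float64(0.0002458533936519557)) 0.11877962485172483
head 0.1537586390497689 (array([0.5841, 0.207 , 0.0273]), np.float64(0.0002921993135307846))
```

```bash
python3 -c "
from h import *
print(to(.5568,.2716,.168,113))"
```

```text
(array([-0.13, -0.01,  0.72]), array([-0.17,  0.24, 13.16]))
```

```bash
python3 -m crank '[[[0,0,0.7],[-0.15,0.25,5],1],[[0,0,0.7],[-0.15,0.25,9],1],[[0,0,0.7],[-0.15,0.25,12],1],[[0,0,0.7],[-0.15,0.25,13.1],1],[[0,0,0.7],[-0.15,0.25,13.1],0.5],[[0,0,0.7],[-0.15,0.25,13.1],0.2],[[0,0,0.7],[-0.15,0.25,13.1],0.2],[[0,0,0.7],[-0.15,0.25,13.1],0.2]]' 50
python3 -m crank '[[[0,0,0],[0,0,0],0.2],[[0,0,0],[0,0,0],0.2]]'
python3 -c "
from h import *
print(pose()[1],pose()[2]['wrist_torque'],to(.5568,.2716,.168,113))"
```

```text
clock: 2.95
position: [0.5575, 0.272, 0.1708]
orientation: [-3.141, -0.001, 1.973]
ft_force: [-3.1, -0.7, 5.6]
grip_width: 0.0269
gripper_force: 48.8
clock: 3.2
position: [0.5575, 0.272, 0.1708]
orientation: [-3.142, -0.001, 1.973]
ft_force: [-2.5, 0.9, 5.9]
grip_width: 0.0277
gripper_force: 48.8
[0.55750778 0.27196147 0.1707918 ] [-0.15983025  0.57382972  0.00586289] (array([-0.  , -0.05,  0.04]), array([-0.01, -0.08,  0.28]))
```

```bash
python3 -m crank '[[[0,0,0],[0,0,-0.6],0.2],[[0,0,0],[0,0,-1.2],0.2],[[0,0,0],[0,0,-1.7],0.2],[[0,0,0],[0,0,-1.7],0.2],[[0,0,0],[0,0,-1.7],0.2]]' 80
```

```text
clock: 3.82
position: [0.5574, 0.2719, 0.1858]
orientation: [-3.141, 0.0, 1.973]
ft_force: [1.4, 2.1, -11.6]
grip_width: 0.0269
gripper_force: 79.4
```

```bash
cat > arc.py <<'E'
from h import *
import sys
Rt,p,s=pose(); piv=np.array([.5843,.2066,p[2]])
for th in map(float,sys.argv[1:]):
    q=piv+R.from_euler('z',th,degrees=True).as_matrix()@(p-piv)
    print(th,(Rt.T@(q-p)*100).round(2))
E
python3 arc.py 7 14 21 28 35 42 48 54
```

```text
7.0 [-0.04 -0.86  0.  ]
14.0 [-0.19 -1.71  0.  ]
21.0 [-0.44 -2.54  0.  ]
28.0 [-0.79 -3.33  0.  ]
35.0 [-1.23 -4.07  0.  ]
42.0 [-1.76 -4.75  0.  ]
48.0 [-2.27 -5.28  0.  ]
54.0 [-2.84 -5.75  0.  ]
```

```bash
python3 -m crank '[[[0,0,-7],[-0.04,-0.86,0],0.2],[[0,0,-14],[-0.19,-1.71,0],0.2],[[0,0,-21],[-0.44,-2.54,0],0.2],[[0,0,-28],[-0.79,-3.33,0],0.2],[[0,0,-35],[-1.23,-4.07,0],0.2],[[0,0,-42],[-1.76,-4.75,0],0.2],[[0,0,-48],[-2.27,-5.28,0],0.2],[[0,0,-54],[-2.84,-5.75,0],0.2]]'
python3 - <<'E'
from h import *
Rt,p,s=pose(); print(np.degrees(s['orientation']))
piv=np.array([.5843,.2066,p[2]]); d=p-piv; print(np.hypot(*d[:2]),np.degrees(np.arctan2(d[1],d[0])))
E
python3 arc.py 6 12 18 20 21
```

```text
clock: 4.82
position: [0.5148, 0.2233, 0.1859]
orientation: [-3.141, -0.002, 2.918]
ft_force: [0.6, 3.0, -11.9]
grip_width: 0.027
gripper_force: 79.5
[-1.79970190e+02 -1.13401009e-01  1.67208963e+02]
0.0714217681348811 166.5102296174409
6.0 [-0.03 -0.75  0.  ]
12.0 [-0.14 -1.49  0.  ]
18.0 [-0.32 -2.21  0.  ]
20.0 [-0.4  -2.45  0.  ]
21.0 [-0.44 -2.57  0.  ]
```

```bash
python3 -m crank '[[[0,0,-6],[-0.03,-0.75,0],0.2],[[0,0,-12],[-0.14,-1.49,0],0.2],[[0,0,-18],[-0.32,-2.21,0],0.2],[[0,0,-21],[-0.44,-2.56,0],0.2],[[0,0,-21],[-0.44,-2.56,0],0.2],[[0,0,-21],[-0.44,-2.56,0],0.2]]'
python3 - <<'E'
from h import *
import pickle
np.set_printoptions(precision=4,suppress=True)
Rt,p,s=pose(); print(np.degrees(s['orientation']))
piv=np.array([.5843,.2066,p[2]]); d=p-piv; print(p,np.hypot(*d[:2]),np.degrees(np.arctan2(d[1],d[0])))
c=cam('wrist'); P=c['P']; v,u=np.indices(P.shape[:2]); pickle.dump(c,open('w2.pkl','wb'))
m=(abs(P[...,2]-.152)<.006)&(np.hypot(P[...,0]-.446,P[...,1]-.187)<.07)
k=cv2.convexHull(np.argwhere(m)[:,::-1].astype(np.int32))[:,0]; w=world(c,k[:,0],k[:,1],.152)[:,:2]
print('z',np.median(P[m][:,2]),len(w)); w=w[(w-piv[:2])@np.array([-.99,-.139])>.14]; print('eye',circ(w,.05)); save(c,'w2.png')
E
```

```text
clock: 5.58
position: [0.5133, 0.1972, 0.1858]
orientation: [-3.141, -0.003, -3.001]
ft_force: [-1.6, 2.1, -10.6]
grip_width: 0.0269
gripper_force: 79.5
[-179.9651   -0.1457 -171.9641]
[0.5133 0.1972 0.1858] 0.07162763796631698 -172.45302966049138
z 0.15210886851112193 54
eye (array([0.4454, 0.1888, 0.05  ]), np.float64(2.464835165639362e-05))
```

View pics/w2.png

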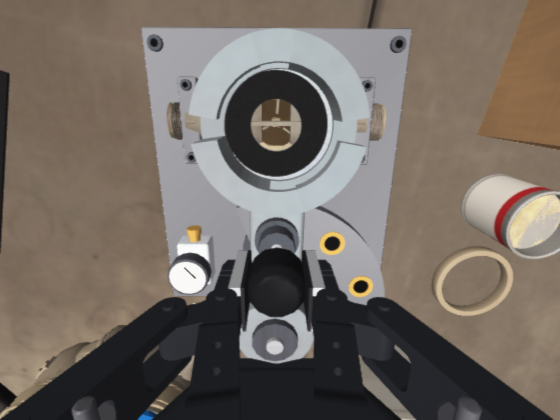

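The wrist view shows the collar at (277,122) over the ring at (277,122), with the knob in the jaws. Now I lower the plunger.

```bash
python3 -m crank '[[[0,0,0],[0,0,0.25],0.2],[[0,0,0],[0,0,0.5],0.2],[[0,0,0],[0,0,0.5],0.2]]'
python3 -c "
from h import *
print(pose()[1],pose()[2]['wrist_torque'])"
```

```text
clock: 6.0
position: [0.5134, 0.1972, 0.1809]
orientation: [-3.141, -0.002, -3.001]
ft_force: [-4.4, 1.8, -9.9]
grip_width: 0.0271
gripper_force: 79.6
[0.51339146 0.19718388 0.18086707] [0.38421182 0.93943441 0.2578661 ]
```

The lift is 10 mm and the spring still pulls, so the pin has entered the hole. I continue down.

```bash
python3 -m crank '[[[0,0,0],[0,0,0.4],0.2],[[0,0,0],[0,0,0.8],0.2],[[0,0,0],[0,0,1.0],0.2],[[0,0,0],[0,0,1.0],0.2]]'
python3 -m crank '[[[0,0,0],[0,0,0],0.35],[[0,0,0],[0,0,0],0.6],[[0,0,0],[0,0,0],1],[[0,0,0],[0,0,0],1],[[0,0,0],[0,0,0],1],[[0,0,0],[0,0,-4],1],[[0,0,0],[0,0,-9],1],[[0,0,0],[0,0,-14],1]]'
python3 - <<'E'
from h import *
import pickle
np.set_printoptions(precision=4,suppress=True)
r.observe()
c=cam('wrist'); P=c['P']; v,u=np.indices(P.shape[:2]); pickle.dump(c,open('w3.pkl','wb')); save(c,'w3.png'); piv=np.array([.5843,.2066]); C=c['pixels'].astype(int).max(2)
print(pose()[1],pose()[2]['qd'].round(3))
m=(abs(P[...,2]-.152)<.006)&(np.hypot(P[...,0]-.446,P[...,1]-.187)<.06)
k=cv2.convexHull(np.argwhere(m)[:,::-1].astype(np.int32))[:,0]; w=world(c,k[:,0],k[:,1],.152)[:,:2]
print('z',np.median(P[m][:,2]),len(w)); w=w[(w-piv)@np.array([-.99,-.139])>.13]; print('eye',circ(w,.05))
d=np.hypot(P[...,0]-.515,P[...,1]-.197); m=(d<.025)&(P[...,2]>.183); print('knob top',np.percentile(P[m][:,2],[50,95]),ell(c,m,.190))
m=(C<70)&(abs(P[...,2]-.107)<.008)&(np.hypot(P[...,0]-.446,P[...,1]-.187)<.045); print('ring',ell(c,m,.107))
E
```

```text
clock: 6.5
position: [0.5134, 0.1972, 0.1713]
orientation: [-3.141, -0.002, -3.001]
ft_force: [-5.6, 1.6, -7.6]
grip_width: 0.027
gripper_force: 79.7
clock: 7.5
position: [0.5142, 0.1972, 0.3126]
orientation: [-3.141, -0.0, -3.001]
ft_force: [0.8, -0.2, 0.3]
grip_width: 0.085
gripper_force: 0.0
[0.518  0.1989 0.3198] [-0.001  0.031  0.003  0.006  0.009 -0.172 -0.008]
z 0.15214043348174527 42
eye (array([0.4456, 0.1888, 0.05  ]), np.float64(5.116767645934467e-05))
knob top [0.3883 0.401 ] (array([0.7527, 0.2312, 0.0773]), np.float64(0.010799928398938983))
ring (array([0.4457, 0.187 , 0.0346]), np.float64(0.0003291663362759167))
```

View pics/w3.png

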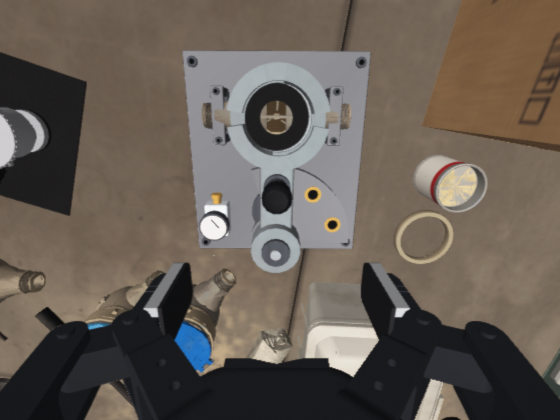

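The pin went home (force −7.6 N at lift 0.5 mm). The view shows the collar at (277,117), slots at about (226,127) and (330,127), and the knob at (277,196). I check the knob height, slot angles and eye centre.

Run:
```python
from h import *
import pickle
np.set_printoptions(precision=4,suppress=True)
for f in ('w1.pkl','w3.pkl'):
    c=pickle.load(open(f,'rb')); P=c['P']; k0=(.5568,.2719) if f=='w1.pkl' else (.515,.197)
    d=np.hypot(P[...,0]-k0[0],P[...,1]-k0[1]); m=(d<.02)&(P[...,2]>.165)&(P[...,2]<.22); t=m&(P[...,2]>.183);print(f,'knob top',np.percentile(P[m][:,2],[50,75,95]),ell(c,t,.190))
c=pickle.load(open('w3.pkl','rb'));P=c['P'];E=np.array([.4456,.1878])
m=(abs(P[...,2]-.152)<.004)&(np.hypot(P[...,0]-E[0],P[...,1]-E[1])<.056)
a=P[m][:,:2]-E; ang=np.degrees(np.arctan2(a[:,1],a[:,0])); rad=np.hypot(*a.T)
# edges per angle
for nm,fn,r0 in (('outer',np.max,.05),('inner',np.min,.035)):
    pts=[]
    for b in range(-180,180,4):
        q=(ang>=b)&(ang<b+4)&(rad>.03)&(rad<.056)
        if q.sum()>4 and not(-40<b<55) and abs(b-98)>14 and abs(b+82)>14: i=np.where(q)[0]; i=i[fn(rad[i])==rad[i]][0]; pts.append(a[i]+E)
    print(nm,len(pts),circ(np.array(pts)))
h=np.histogram(ang[(rad>.038)&(rad<.048)],bins=np.arange(-180,181,2))
print({int(b):int(n) for n,b in zip(*h) if 70<b<125 or -110<b<-55})
print(to(.5167,-.1657,.30,6))
```

```text
w1.pkl knob top [0.1905 0.1915 0.1924] (array([0.5568, 0.2719, 0.0138]), np.float64(0.0002576614293910238))
w3.pkl knob top [0.1905 0.1915 0.1923] (array([0.5132, 0.1972, 0.0137]), np.float64(0.00021646744821471225))
outer 51 (array([0.4454, 0.1888, 0.0498]), np.float64(7.036068005710633e-05))
inner 51 (array([0.4454, 0.1888, 0.0349]), np.float64(3.962794361218186e-05))
{-108: 20, -106: 18, -104: 19, -102: 19, -100: 16, -98: 18, -96: 17, -94: 15, -92: 0, -90: 0, -88: 0, -86: 0, -84: 0, -82: 0, -80: 0, -78: 0, -76: 0, -74: 17, -72: 16, -70: 17, -68: 18, -66: 17, -64: 16, -62: 16, -60: 15, -58: 18, -56: 14, 72: 17, 74: 16, 76: 16, 78: 16, 80: 15, 82: 16, 84: 17, 86: 16, 88: 3, 90: 0, 92: 0, 94: 0, 96: 0, 98: 0, 100: 0, 102: 0, 104: 1, 106: 19, 108: 16, 110: 18, 112: 18, 114: 15, 116: 19, 118: 19, 120: 18, 122: 17, 124: 19}
(array([  -1.06,    0.34, -177.98]), array([  5.24, -36.09,   1.79]))
```

The knob is home (top at the same height as at the start) and the collar is at (.4454,.1888) with its slot axis at about 97°. Next I move over the large cap.

```bash
python3 -c "
from h import *
print(to(.5167,-.1657,.28,186),pose()[2]['joint_positions'].round(2))"
python3 -m crank '[[[0,0,2],[0.9,-6,0],1],[[0,0,2],[1.7,-12,0],1],[[0,0,2],[2.6,-18,0],1],[[0,0,2],[3.5,-24,0],1],[[0,0,2],[4.4,-30,1],1],[[0,0,2],[5.2,-36.1,3],1],[[0,0,2],[5.2,-36.1,4],1],[[0,0,2],[5.2,-36.1,4],1]]'
python3 -m crank '[[[0,0,0],[0,0,0],1],[[0,0,0],[0,0,0],1]]'
python3 - <<'E'
from h import *
import pickle
np.set_printoptions(precision=4,suppress=True)
c=cam('wrist'); P=c['P']; pickle.dump(c,open('w4.pkl','wb')); save(c,'w4.png'); C=c['pixels'].astype(int).max(2)
print(pose()[1],np.degrees(pose()[2]['orientation']))
d=np.hypot(P[...,0]-.5167,P[...,1]+.1657)
m=(d<.04)&(P[...,2]>.112)&(P[...,2]<.125)&(C<110); print('bar top',m.sum(),np.median(P[m][:,2]))
k=np.argwhere(m)[:,::-1]; w=world(c,k[:,0],k[:,1],.118)[:,:2]; print(cv2.minAreaRect((w*1000).astype(np.float32)), w.mean(0))
m=(d<.06)&(abs(P[...,2]-.081)<.006); k=cv2.convexHull(np.argwhere(m)[:,::-1].astype(np.int32))[:,0]; print('flange',np.median(P[m][:,2]),circ(world(c,k[:,0],k[:,1],.081)[:,:2]))
E
```

```text
(array([0.22, 0.68, 2.02]), array([  5.26, -36.1 ,   3.79])) [-0.41  0.28 -0.05  1.92  0.02  0.93  1.24]
clock: 8.55
position: [0.5127, -0.167, 0.2702]
orientation: [3.14, -0.002, -3.037]
ft_force: [0.8, 0.4, 0.4]
grip_width: 0.0851
gripper_force: 0.0
clock: 8.8
position: [0.5142, -0.1658, 0.2719]
orientation: [3.141, 0.001, -3.033]
ft_force: [0.3, 0.3, -0.0]
grip_width: 0.0853
gripper_force: 0.0
[ 0.5141 -0.1661  0.2719] [ 179.9988    0.0669 -173.8186]
bar top 85 0.11726341248225286
((515.9718017578125, -164.90530395507812), (55.96519088745117, 14.790716171264648), 7.806948184967041) [ 0.5124 -0.1609]
flange 0.08119586751602748 (array([ 0.5168, -0.165 ,  0.0415]), np.float64(0.00010330163339678522))
```

View pics/w4.png

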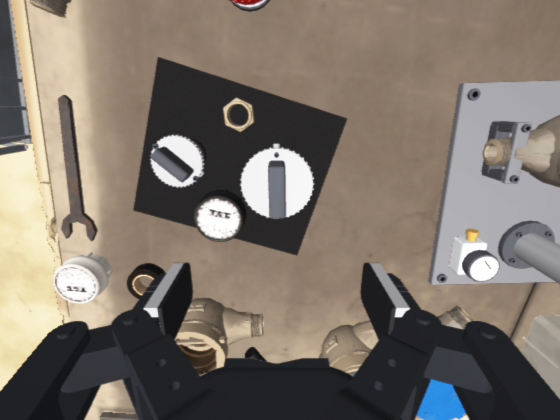

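The view shows the large cap at (277,183) with its bar running from (277,161) to (277,218). The small cap is at (177,160), the register at (219,217) and the nut at (238,114). I refine the bar's angle.

Run:
```python
from h import *
import pickle
np.set_printoptions(precision=4,suppress=True)
c=pickle.load(open('w4.pkl','rb')); P=c['P']; v,u=np.indices(P.shape[:2])
m=(u>255)&(u<300)&(v>145)&(v<230)&(P[...,2]>.109)&(P[...,2]<.126); print(m.sum(),np.percentile(P[m][:,2],[5,50,95]))
k=np.argwhere(m)[:,::-1]; w=world(c,k[:,0],k[:,1],.118)[:,:2]; print(cv2.minAreaRect((w*1000).astype(np.float32)), w.mean(0))
e=np.linalg.svd(w-w.mean(0),full_matrices=False)[2][0]; print(np.degrees(np.arctan2(e[1],e[0])))
print(to(.5168,-.1652,.095,187))
```

```text
928 [0.1159 0.118  0.1193]
((515.9772338867188, -165.56289672851562), (55.90590286254883, 17.082395553588867), 6.756961822509766) [ 0.515  -0.1654]
7.122923868775339
(array([ 0.  ,  0.07, -0.82]), array([-0.26,  0.06, 17.69]))
```

```bash
python3 -m crank '[[[0,0,-0.8],[-0.24,0.05,5],1],[[0,0,-0.8],[-0.24,0.05,10],1],[[0,0,-0.8],[-0.24,0.05,14],1],[[0,0,-0.8],[-0.24,0.05,16.5],1],[[0,0,-0.8],[-0.24,0.05,17.8],1],[[0,0,-0.8],[-0.24,0.05,17.8],1],[[0,0,-0.8],[-0.24,0.05,17.8],0.4],[[0,0,-0.8],[-0.24,0.05,17.8],0.1]]' 110
python3 -m crank '[[[0,0,0],[0,0,0],0.05],[[0,0,0],[0,0,0],0.05],[[0,0,0],[0,0,0],0.05],[[0,0,0],[0,0,-1],0.05],[[0,0,0],[0,0,-4],0.05],[[0,0,0],[0,0,-4],0.05]]'
python3 -c "
from h import *
print(pose()[1],np.degrees(pose()[2]['orientation']),pose()[2]['wrist_torque'])"
```

```text
clock: 9.85
position: [0.5166, -0.1669, 0.0945]
orientation: [-3.141, 0.002, -3.022]
ft_force: [-0.0, -0.3, -0.7]
grip_width: 0.0514
gripper_force: 0.0
clock: 10.6
position: [0.5171, -0.1672, 0.135]
orientation: [-3.14, 0.004, -3.022]
ft_force: [-0.8, 0.1, -3.0]
grip_width: 0.0166
gripper_force: 107.9
[ 0.51708701 -0.16715322  0.13497106] [-179.91036376    0.21829973 -173.17364774] [-0.02568483 -0.03111442 -0.01326212]
```

```bash
python3 -m crank '[[[0,0,0],[0,0,-6],0.05],[[0,0,0],[0,0,-12],0.05],[[0,0,0],[0,0,-15],0.05],[[0,0,0],[0,0,-15],0.05]]'
python3 -c "
from h import *
print(to(.4454,.1885,.275,97.2),pose()[1])
c=cam('wrist'); P=c['P']; Rt,p,s=pose(); v,u=np.indices(P.shape[:2])
m=(np.hypot(P[...,0]-p[0],P[...,1]-p[1])<.05)&(abs(P[...,2]-(p[2]-.0135))<.008); print('flange z',np.median(P[m][:,2]),m.sum())
k=cv2.convexHull(np.argwhere(m)[:,::-1].astype(np.int32))[:,0]; w=world(c,k[:,0],k[:,1],p[2]-.0135)[:,:2]; w=w[np.hypot(*(w-p[:2]).T)>.036]; f=circ(w,.041); print(len(w),f, Rt.T@np.append(f[0][:2]-p[:2],0))
save(c,'w5.png')
"
```

```text
clock: 11.1
position: [0.5169, -0.167, 0.2848]
orientation: [-3.14, 0.004, -3.022]
ft_force: [0.3, -0.7, -3.7]
grip_width: 0.017
gripper_force: 108.6
(array([ 0.12,  0.25, 89.63]), array([ 2.87, 36.15,  0.91])) [ 0.51685949 -0.1669775   0.28475437]
flange z 0.27198890403568265 7979
40 (array([ 0.51690558, -0.16665921,  0.041     ]), np.float64(0.00042411971365602895)) [-1.51129638e-03 -3.56138031e-04 -3.29377961e-07]
```

View pics/w5.png

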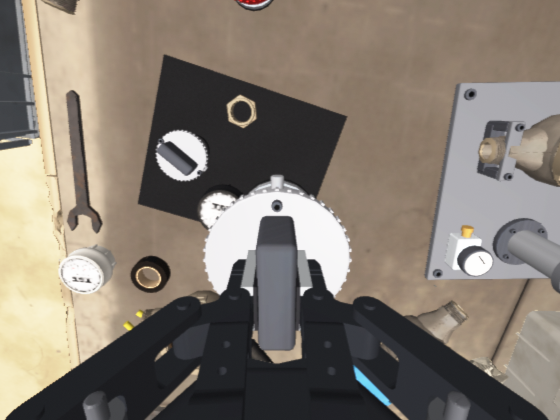

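The cap hangs straight in the jaws, with its flange centred on the TCP at (277,255) and its pin at (277,183). I carry it to the collar, turning by 89.6°.

```bash
python3 -m crank '[[[0,0,10],[0.4,5,0],0.05],[[0,0,20],[0.8,10,0],0.05],[[0,0,30],[1.2,15,0],0.05],[[0,0,40],[1.6,20,0],0.05],[[0,0,50],[2,25,0],0.05],[[0,0,60],[2.4,30,0],0.05],[[0,0,70],[2.7,34,0],0.05],[[0,0,80],[2.87,36.15,0],0.05]]'
python3 -m crank '[[[0,0,9.6],[0,0,0],0.05],[[0,0,9.6],[0,0,0],0.05],[[0,0,9.6],[0,0,0],0.05],[[0,0,9.6],[0,0,0],0.05]]'
python3 -c "
from h import *
for i in range(3):
    print(to(.4454,.1885,.255,97.2),pose()[1]); r.camera('side')
"
```

```text
clock: 12.15
position: [0.4416, 0.191, 0.2804]
orientation: [-3.136, 0.001, 1.863]
ft_force: [0.1, -0.9, -2.5]
grip_width: 0.0165
gripper_force: 108.5
clock: 12.65
position: [0.4441, 0.1882, 0.2827]
orientation: [-3.141, 0.001, 1.697]
ft_force: [-0.2, -0.7, -3.2]
grip_width: 0.0164
gripper_force: 108.5
(array([-0.06,  0.03,  0.05]), array([0.02, 0.14, 2.77])) [0.4440994  0.18818479 0.28274336]
(array([-0.03,  0.01,  0.03]), array([0.01, 0.12, 2.8 ])) [0.44423749 0.18826496 0.28297932]
(array([-0.01,  0.  ,  0.03]), array([-0.  ,  0.11,  2.82])) [0.44433058 0.18838202 0.283159  ]
```

```bash
python3 -m crank '[[[0,0,0],[0,0.06,2],0.05],[[0,0,0],[0,0.06,4],0.05],[[0,0,0],[0,0.06,5.5],0.05],[[0,0,0],[0,0.06,6.7],0.05],[[0,0,0],[0,0.06,7.6],0.05],[[0,0,0],[0,0.06,7.8],0.05],[[0,0,0],[0,0.06,7.8],0.05],[[0,0,0],[0,0.06,7.8],0.05]]'
python3 -c "
from h import *
print(to(.4454,.1885,.255,97.2),pose()[1],pose()[2]['wrist_torque'])
c=cam('side');save(c,'s6.png',(190,110,310,210),6)
"
```

```text
clock: 13.8
position: [0.4453, 0.1891, 0.2057]
orientation: [3.141, -0.0, 1.697]
ft_force: [-0.1, 0.5, -3.7]
grip_width: 0.0165
gripper_force: 108.2
(array([ 0.06, -0.02,  0.04]), array([-0.06,  0.01, -4.93])) [0.44526626 0.18907067 0.20574266] [0.01576389 0.03540243 0.00722788]
```

View pics/s6.png

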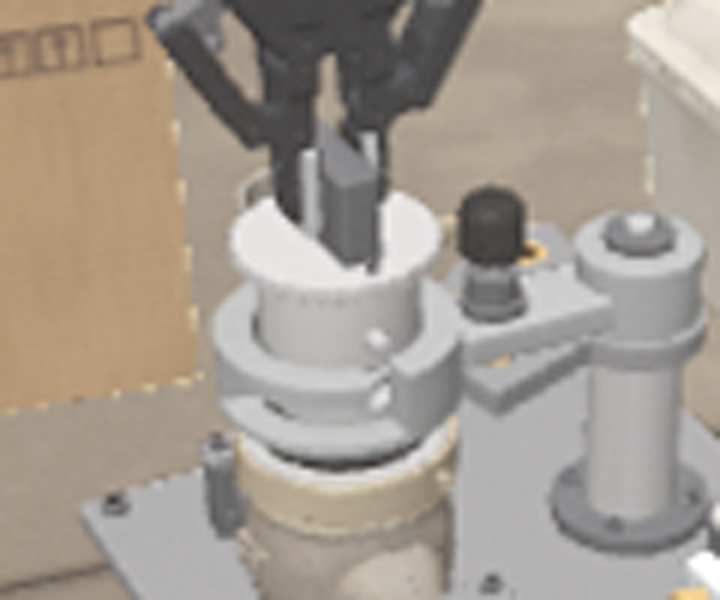

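The cap is in the bore, with its pin at (377,338) just above the slot at (383,375). I press down.

```bash
python3 -m crank '[[[0,0,0],[0,0,0.4],0.05],[[0,0,0],[0,0,0.8],0.05],[[0,0,0],[0,0,1.2],0.05],[[0,0,0],[0,0,1.2],0.05]]'
python3 -c "
from h import *
print(pose()[1],pose()[2]['wrist_torque'])"
```

```text
clock: 14.35
position: [0.4452, 0.1891, 0.1936]
orientation: [3.141, -0.0, 1.697]
ft_force: [-0.9, -0.2, 5.4]
grip_width: 0.0166
gripper_force: 109.7
[0.44518492 0.1890699  0.19358722] [-0.14816219  0.37660226 -0.00326748]
```

```bash
python3 -m crank '[[[0,0,0],[0,0,0.4],0.05],[[0,0,0],[0,0,0.8],0.05],[[0,0,0],[0,0,1.2],0.05],[[0,0,0],[0,0,1.55],0.05],[[0,0,0],[0,0,1.55],0.05],[[0,0,0],[0,0,1.55],0.05]]' 120
python3 -c "
from h import *
print(pose()[1],pose()[2]['wrist_torque'])"
```

```text
clock: 15.1
position: [0.4453, 0.1891, 0.1792]
orientation: [3.141, -0.001, 1.697]
ft_force: [-2.9, -1.2, 13.1]
grip_width: 0.0164
gripper_force: 118.1
[0.44532469 0.18912735 0.17918246] [-0.3186305   0.90277436 -0.01526276]
```

Pins are 16 mm down and the force matches the spring. I turn clockwise.

```bash
python3 -m crank '[[[0,0,6],[0,0,0.1],0.05],[[0,0,13],[0,0,0.1],0.05],[[0,0,20],[0,0,0.1],0.05],[[0,0,27],[0,0,0.1],0.05],[[0,0,34],[0,0,0.1],0.05],[[0,0,41],[0,0,0.1],0.05],[[0,0,41],[0,0,0.1],0.05]]'
python3 -c "
from h import *
print(pose()[1],np.degrees(pose()[2]['orientation']),pose()[2]['wrist_torque'])"
```

```text
clock: 15.98
position: [0.447, 0.1896, 0.1786]
orientation: [3.14, -0.004, 0.98]
ft_force: [-1.7, -0.3, 12.7]
grip_width: 0.0169
gripper_force: 118.1
[0.44695539 0.18957353 0.1786233 ] [179.88717286  -0.21829418  56.15826883] [-0.14258217  0.55275552 -0.10029127]
```

```bash
python3 -m crank '[[[0,0,7],[0,0,0],0.05],[[0,0,14],[0,0,0],0.05],[[0,0,21],[0,0,0],0.05],[[0,0,28],[0,0,0],0.05],[[0,0,35],[0,0,0],0.05],[[0,0,40],[0,0,0],0.05],[[0,0,43],[0,0,0],0.05],[[0,0,43],[0,0,0],0.05]]'
python3 -c "
from h import *
print(pose()[1],np.degrees(pose()[2]['orientation']),pose()[2]['wrist_torque'])"
```

```text
clock: 16.98
position: [0.4473, 0.1897, 0.1786]
orientation: [-3.14, -0.005, 0.231]
ft_force: [-0.4, -1.3, 12.9]
grip_width: 0.0162
gripper_force: 118.1
[0.4473494  0.18966347 0.178648  ] [-179.92846961   -0.27915889   13.22549291] [0.05126316 0.36200265 0.06046569]
```

```bash
python3 -m crank '[[[0,0,1.5],[0.1,0.05,0],0.05],[[0,0,1.5],[0.1,0.05,-0.3],0.05],[[0,0,1.5],[0.1,0.05,-0.6],0.05],[[0,0,1.5],[0.1,0.05,-0.8],0.05],[[0,0,1.5],[0.1,0.05,-0.8],0.05]]'
python3 -c "
from h import *
print(pose()[1],np.degrees(pose()[2]['orientation']),pose()[2]['wrist_torque'])"
```

```text
clock: 17.6
position: [0.4474, 0.1896, 0.1858]
orientation: [-3.14, -0.003, 0.205]
ft_force: [-1.8, 2.0, 8.8]
grip_width: 0.0163
gripper_force: 118.0
[0.44739966 0.18964875 0.18583385] [-179.91759208   -0.18339883   11.77384605] [0.40723494 0.25063441 0.09719863]
```

```bash
python3 -m crank '[[[0,0,0],[0,0,-0.1],0.05],[[0,0,0],[0,0,-0.2],0.05],[[0,0,0],[0,0,-0.2],0.05]]'
```

```text
clock: 17.98
position: [0.4473, 0.1897, 0.1862]
orientation: [3.141, -0.003, 0.205]
ft_force: [5.5, 3.7, -9.0]
grip_width: 0.0164
gripper_force: 117.7
```

The rise stops at −9 mm with a pull, so the cap is locked. I release and withdraw.

```bash
python3 -m crank '[[[0,0,0],[0,0,0.1],0.05],[[0,0,0],[0,0,0.1],0.4],[[0,0,0],[0,0,0.1],1],[[0,0,0],[0,0,0.1],1],[[0,0,0],[0,0,-3],1],[[0,0,0],[0,0,-8],1],[[0,0,0],[0,0,-13],1],[[0,0,0],[0,0,-13],1]]'
python3 -m crank '[[[0,0,0],[0,0,0],1],[[0,0,0],[0,0,0],1],[[0,0,0],[0,0,0],1]]'
python3 - <<'E'
from h import *
np.set_printoptions(precision=4,suppress=True)
c=cam('wrist'); P=c['P']; v,u=np.indices(P.shape[:2]); save(c,'w7.png'); E=np.array([.4454,.1888]); d=np.hypot(P[...,0]-E[0],P[...,1]-E[1])
print(pose()[1])
m=(d<.04)&(P[...,2]>.200)&(P[...,2]<.225); k=np.argwhere(m)[:,::-1]; z=np.median(P[m][:,2]); w=world(c,k[:,0],k[:,1],z)[:,:2]; print('bar top',z,cv2.minAreaRect((w*1000).astype(np.float32)))
m=(d<.06)&(abs(P[...,2]-.173)<.006); k=cv2.convexHull(np.argwhere(m)[:,::-1].astype(np.int32))[:,0]; print('flange',np.median(P[m][:,2]),circ(world(c,k[:,0],k[:,1],np.median(P[m][:,2]))[:,:2]))
m=(d<.053)&(d>.043)&(abs(P[...,2]-.152)<.004); print('collar z',np.median(P[m][:,2]))
d=np.hypot(P[...,0]-.5135,P[...,1]-.1972); m=(d<.02)&(P[...,2]>.165)&(P[...,2]<.22); print('knob top',np.percentile(P[m][:,2],[50,95]),ell(c,m&(P[...,2]>.183),.19))
E
```

```text
clock: 18.98
position: [0.4482, 0.1891, 0.3201]
orientation: [-3.138, -0.007, 0.205]
ft_force: [0.0, 0.2, 0.1]
grip_width: 0.0854
gripper_force: 0.0
clock: 19.35
position: [0.4452, 0.1883, 0.3157]
orientation: [3.14, 0.002, 0.205]
ft_force: [-0.7, 0.2, 0.5]
grip_width: 0.0856
gripper_force: 0.0
[0.4454 0.1884 0.3159]
bar top 0.2101285505397994 ((449.2525939941406, 189.0111541748047), (56.56271743774414, 17.60309410095215), 12.197637557983398)
flange 0.17331690151251128 (array([0.4481, 0.1886, 0.0414]), np.float64(0.00012457887731732314))
collar z 0.15211791122735618
knob top [0.1908 0.1925] (array([0.5152, 0.1968, 0.0135]), np.float64(0.00017346910191783375))
```

View pics/w7.png

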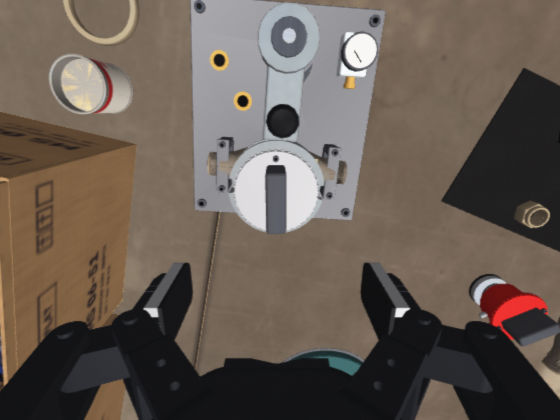

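The view shows the cap seated in the collar at (277,188), the bar 5° off the arm's line, and the knob (283,121) home. By measurement the pins are 9 mm below the face and the arm is clear of everything.

```bash
python3 -c "
from bench import r
print(r.finish_job())"
```

```text
the job is handed in; nothing more can be done
None
```

I handed the job in at about 19 s on the robot's clock: the arm is over the meter with its plunger home, and the large cap is locked in the collar, its pins about 9 mm below the face by my last measurement. The small cap, register and nut were not touched. The hand-in gave no verdict.

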